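# Clear the bench extractor's slot and open its damper to the set-point tab

## Robot

A 6-joint arm with a two-finger parallel gripper is mounted at the origin on a cart in front of the work surface, level with it; the furniture and walls round the work are solid. World frame = base frame: x ahead of the robot, y to its left, z up, the work surface at z = 0. Lengths are in mm, angles in rad, forces in N, time in s.
With the tool pointing down it reaches from about 425 to 950 mm from the base axis. Payload 14.7 kg.
Tool frame: the origin (TCP) lies at the very end of the fingers, on their centre line; the grasp point (between the pads) lies 19 mm behind it; z points along the fingers, y is the line along which they close (so a half turn about z gives the same grasp; the last joint's range is limited). The gripper opens to 85 mm and grips with 20 to 120 N. Pads are 22 mm wide; open, the fingers measure 114 mm over their backs; the gripper's body (76 mm by 85 mm) begins 54 mm behind the grasp point. The pads swing forward as they close: fully open they stand 13 mm farther back than shut.
Start: joints at [1.121, 0.48, 1.596, -0, 1.065, -0.047], TCP at [254.773, 597.982, 231.297] pointing down, gripper open.
Joint ranges: [-2.75, 2.75], [-0.82, 2.05], [0.23, 2.67], [-1.56, 4.7], [0.09, 2.69], [-2.92, 2.92]. Speed limits (rad/s): [1.89, 1.89, 2.39, 3.01, 3.01, 3.01].

## Interface

Orientations are given as a unit quaternion [w, x, y, z].
In Python, from rig import arm gives the robot as it stands. The module is installed in compiled form; this text tells all that it offers.
- The arm moves only by the tool drive_tool, never from a script. Its argument "increments" is one flat list of numbers, 7 for each row, row after row: the opening, from -1 (shut) to 1 (fully open), then the shift along the tool's x, y, z scaled (see below), then the turn, a rotation vector about the tool's x, y, z scaled (see below). In form: [grip, x, y, z, rx, ry, rz, grip, x, y, z, rx, ry, rz, ...]. A call has exactly 5 rows; each row is the pose to reach, as a shift and turn from the pose commanded when the call began, along the tool's axes at that moment, turning the shorter way round; what a row does not reach only later rows make up. The controller multiplies each number of a shift by 0.1 m and each number of a turn by pi rad. A row lasts 1/8 s, in which the tool goes at most 62.5 mm and 10.7 degrees, less where a joint would pass 70% of its speed; a pose out of reach is approached as far as the arm can. A call with a number of a shift or a turn outside -1 to 1 is refused whole. A call with a gripper value outside its range is refused whole. The fingers move at their own pace and stop on an object; the grip force is fixed at half the most. Time passes only in rows, so rows that repeat a pose let the fingers close, or fill a call up. It gives the time, the measured TCP pose, the force, the opening and the grip force at its end, in the units of the state.
- arm.get_obs(): the state, without advancing time (a new reading comes with each control period).
- arm.camera(name): name is "side" or "top"; returns (picture, depth): 400x640x3 uint8, red, green, blue; 400x640 float32, mm along the optical axis (not along the pixel's ray), 0 where there is no reading.
- arm.camera_info(name): a dict with "intrinsics" (3x3 intrinsics, pixels), "dist" ([k1, k2, p1, p2, k3] as OpenCV has them; the pictures are not rectified), "eye" and "attitude" of the camera in the world. Camera axes: x right, y down, z forward; pixel columns grow to the right and rows downward; lengths in mm; the calibration is good to about 2 mm. A picture is of the moment at which its call begins. camera_info takes no time and is no camera call.
- arm.sign_off(): hands the job in; it is judged then, once.
The state is a dict: "clock": time; "joints": joint angles; "dq": joint speeds; "tau": joint torques, N m; "position": TCP position; "ee_rot": TCP orientation; "contact_force": force on the tool from outside, world axes, zero at the start; "torque": the same for the moment, N m; "gripper_width": finger opening in mm; "finger_force": force on a finger pad.
Only numpy, scipy, OpenCV 4.12 (cv2) and the standard library are available. Lean on these libraries where they do the work, as an engineer would, in place of code of your own. Each camera call takes 0.05 s, during which the arm holds its last target. There are 200 camera calls.

## Task

Get the bench extractor ready for use: a column carton has been left standing on end in front of its intake slot, so tip it over, away from the glass flask beside it, to lie flat on one of its broad faces on the worktop, where it is lower than the slot; do not disturb the flask. Open the extractor's damper with its lever until the lever rod stands over the middle of the set-point tab that is clamped on the rim of the quadrant, and let go of it there. Do not shift the tab.

Things in the scene. Friction and masses are not known exactly. Their poses are not given: they have to be found in the camera images.
- extractor: Grey metal bench extractor, fixed, 315 mm deep. Origin on the worktop below the damper shaft; x points from slot to filter housing, y left seen from in front of the slot, z up. Fishtail with the slot (260 mm wide, 37 to 113 mm high) at x = -150 mm; roof and duct at most 129 mm high. Filter housing at x = 60 to 165 mm, 190 mm wide, 160 mm high. Quadrant plate on top: radius 84 mm, top at 144 mm.
- damper_lever (a joint): Lever angle q, 0 (shut) to 1.571 (open), about the upright axis at lever_pivot; grows counter-clockwise seen from above. In the extractor's axes the lever points along (-cos(pi/4 - q), sin(pi/4 - q)): 45 degrees left of its -x at 0, 45 degrees right at 1.571. Dry friction of about 0.2 N m (2 N at the knob) holds it wherever it is left.
- lever_knob (a point): Grip point on the axis of the upright round black knob at the lever's end, 115 mm from the pivot; turns with the lever. The knob is 22 mm in diameter, from z = 150 to 207 mm (point at 190 mm), and can be pinched from above in any direction.
- lever_pivot (a point): The lever's hinge axis at the height of the lever rod (z = 156 mm).
- lever_pointer (a point): Point on the lever rod (steel, 8 mm in diameter, lower side at z = 152 mm), 77 mm from the pivot, where it passes over the set-point tab.
- tab_mark (a point): Middle of the top of the set-point tab, 77 mm from the pivot: dark steel clip 14 mm wide along the rim and 24 mm long radially, with a light line along its middle and a small screw outside the rim; top at z = 148 mm. Clamped tight; the lever rod passes 4 mm above it. It may stand anywhere in the middle or right part of the quadrant.
- carton: Loose card box of a spare column, 42 x 215 x 30 mm (its x, y, z), 0.16 kg. Origin in the middle of one broad (42 x 215 mm) face; z points from there through the 30 mm thickness. At the start it stands on end, 215 mm high, y up, x parallel to the extractor's x (within 2 degrees), broad faces looking left and right along the slot, about 30 mm in front of it.
- carton_centre (a point): Centre of the carton; 108 mm high while it stands on end, 15 mm when it lies on a broad face.
- flask: Loose small volumetric flask of clear glass, 53 mm in diameter at the bulb, thin neck, 141 mm high, origin in the middle of its underside. It stands in front of the slot beside the carton, to its left or to its right, about 150 mm away from centre to centre; the other side of the carton is free.
Things that resemble listed ones, but are neither listed nor needed, are in the scene too. Leave any green, pink or purple look-alike of the carton alone.

How it is judged:
By the outcome, as a careful person would: the job done as asked, in the order asked, and still so for the second after the job is handed in, with the robot touching nothing.
It also fails if it takes over 45 s, if anything falls off the work surface, if the arm or the gripper's body presses on something with over 40 N, if the wrist force passes 120 N, or if a joint passes its speed limit or range.

## Working session

There is one attempt and no reset: what is moved stays moved. The work goes in short steps, Python scripts to look and compute and a tool call to move; the robot and the scene stay as the last step left them, time stands still between calls to the robot, and variables do not carry over. Pictures are saved under pics/ and viewed, at most 10 in all, crops included, and the job is handed in when it is done.

Besides the shell and the picture viewer there is one more tool, called after "Emit:" by a JSON object that holds its "op" and its "data", one argument or row to a line. drive_tool: Moves the arm, as the interface text tells. Shifts and turns lie within -1 to 1; 1 stands for 0.1 m of shift or pi rad of turn. Its arguments: {"type":"object","properties":{"increments":{"type":"array"}},"required":["increments"]}

```bash
mkdir -p pics
cat > h.py <<'E'
import numpy as np, cv2
from rig import arm
from scipy.spatial.transform import Rotation as R
def rot(a):
    a=np.array(a,float)
    return a if a.shape==(3,3) else R.from_quat(np.r_[a[1:],a[0]]).as_matrix()
def cloud(name):
    im,d=arm.camera(name); i=arm.camera_info(name)
    v,u=np.mgrid[0:400,0:640]
    p=cv2.undistortPoints(np.stack([u,v],-1).reshape(-1,1,2).astype(np.float64),np.array(i["intrinsics"],float),np.array(i["dist"],float)).reshape(400,640,2)
    c=np.dstack([p*d[...,None],d])
    return im,d,c@rot(i["attitude"]).T+np.array(i["eye"])
E
python3 - <<'E'
from h import *
for n in ("side","top"):
    im,d,P=cloud(n); np.savez(f"{n}0.npz",im=im,d=d,P=P)
    cv2.imwrite(f"pics/{n}0.png",im[...,::-1]); print(n,arm.camera_info(n))
print(arm.get_obs())
E
```

```text
side {'intrinsics': array([[458.47988777,   0.        , 314.10357031],
       [  0.        , 458.47988777, 201.44654755],
       [  0.        ,   0.        ,   1.        ]]), 'dist': array([-0.1203493,  0.       ,  0.       ,  0.       ,  0.       ]), 'eye': array([ 707.31576164, -148.66263774,  823.64619772]), 'attitude': array([-0.30415077,  0.9393026 ,  0.14931763, -0.05391816])}
top {'intrinsics': array([[396.0894108 ,   0.        , 321.56727559],
       [  0.        , 396.0894108 , 192.74817436],
       [  0.        ,   0.        ,   1.        ]]), 'dist': array([0.00715967, 0.        , 0.        , 0.        , 0.        ]), 'eye': array([474.26847192, 321.79182025, 970.77965462]), 'attitude': array([ 0.03432388, -0.69569705,  0.7167399 , -0.03333772])}
{'clock': 0.1, 'joints': array([ 1.12140659e+00,  4.80740765e-01,  1.59679217e+00,  2.58610799e-05,
        1.06511587e+00, -4.65447673e-02]), 'dq': array([ 1.84785518e-03, -9.10598721e-04, -9.01372323e-04, -5.96932575e-05,
        4.85650011e-04, -8.03642100e-04]), 'tau': array([ 1.65950703e-03, -9.52263594e+01, -4.31034064e+01, -3.66081352e-06,
        5.41078087e-03, -8.19680486e-05]), 'position': array([254.60700412, 597.66704383, 230.76194531]), 'ee_rot': array([-1.40569573e-04,  2.00069372e-01,  9.79781592e-01, -5.09143651e-04]), 'contact_force': array([0.10755041, 0.71579829, 0.30720569]), 'torque': array([-0.00707723, -0.0470988 ,  0.03914565]), 'finger_force': 0.0, 'gripper_width': 85.2219481216118}
```

View pics/side0.png

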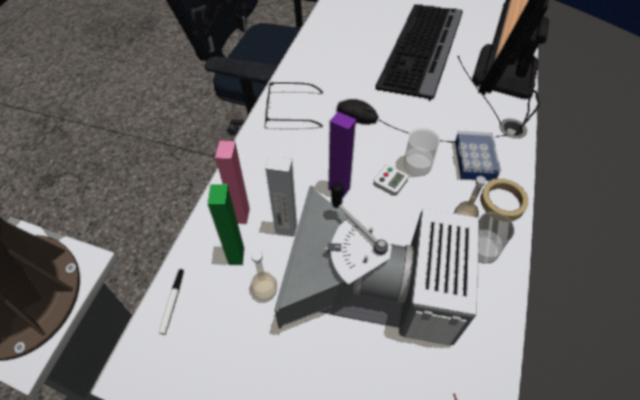

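View pics/top0.png

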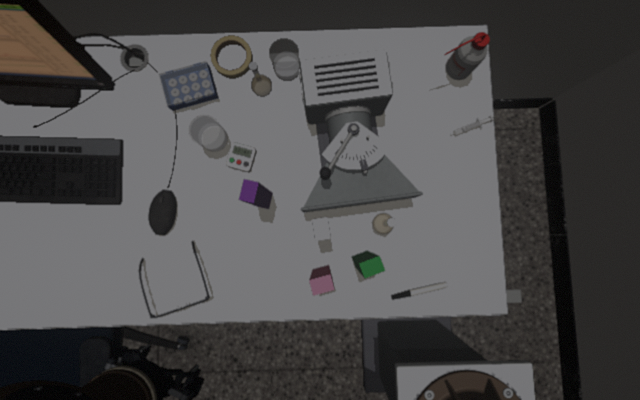

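The side view shows the grey carton at about (282,195) and the flask at (262,285), with the damper pivot at (380,247), the knob at (337,195) and the tab at (333,247). In the top view the carton top is at (322,230), the flask at (383,223), the pivot at (353,129), the knob at (325,173) and the tab at (364,168). The flask stands on the -y (right) side, so the carton has to tip to +y.

Run:
```python
import numpy as np,cv2
for n,b in (("side",(185,330,100,330)),("top",(230,430,110,310))):
    f=np.load(n+"0.npz"); c=f["im"][b[2]:b[3],b[0]:b[1]]
    c=np.clip(c.astype(float)*(1.6 if n=="top" else 1),0,255).astype(np.uint8)
    if n=="top":
        cv2.imwrite("pics/topc.png",cv2.resize(c,None,fx=3,fy=3,interpolation=cv2.INTER_CUBIC)[...,::-1])
    P=f["P"];d=f["d"]
    pts={"side":dict(carton=(280,162),pink=(228,148),green=(219,195),purple=(343,121),piv=(380,245),knob=(337,188),tab=(333,247),fl=(256,258),flb=(262,288)),
     "top":dict(carton=(321,222),pink=(320,272),green=(367,258),purple=(249,187),piv=(353,129),knob=(325,173),tab=(364,168),fl=(388,224),flb=(380,224))}[n]
    for k,(u,v) in pts.items(): print(n,k,P[v,u].round(0),d[v,u])
f=np.load("side0.npz"); cv2.imwrite("pics/sidec.png",cv2.resize(f["im"][140:300,240:420],None,fx=4,fy=3.7,interpolation=cv2.INTER_CUBIC)[...,::-1])
# carton tops: points z 200-235
for n in("side","top"):
    f=np.load(n+"0.npz");P=f["P"]; z=P[...,2]
    m=((z>195)&(z<235)&(f["d"]>0)&(P[...,0]<750)).astype(np.uint8)
    k,l,s,c=cv2.connectedComponentsWithStats(m)
    for i in range(1,k):
        if s[i,4]>15:
            q=P[l==i]; r=cv2.minAreaRect(q[:,:2].astype(np.float32)); print(n,s[i],q.min(0).round(),q.max(0).round(),np.round(r[0]),np.round(r[1]),r[2],f["im"][l==i].mean(0).round())
```

```text
side carton [479. 332. 214.] 804.13617
side pink [377. 334. 215.] 823.86597
side green [409. 231. 217.] 758.972
side purple [557. 460. 219.] 856.57837
side piv [683. 251. 166.] 759.2853
side knob [589. 313. 208.] 777.3088
side tab [608. 233. 149.] 777.022
side fl [489. 177. 142.] 774.3857
side flb [493. 166.  47.] 844.3909
top carton [491. 325. 214.] 754.67725
top pink [389. 330. 138.] 820.90045
top green [419. 237. 186.] 775.4863
top purple [562. 461. 214.] 761.4698
top piv [682. 253. 168.] 819.4288
top knob [586. 314. 208.] 770.12616
top tab [603. 231. 149.] 830.1955
top fl [484. 185. 140.] 827.5961
top flb [486. 190.  57.] 910.4873
side [330 112  26  25 430] [533. 445. 195.] [578. 484. 220.] [554. 465.] [32. 41.] 75.24943542480469 [ 90.  43. 114.]
side [215 140  22  26 477] [353. 306. 195.] [393. 354. 219.] [373. 330.] [31. 44.] 14.01280403137207 [164. 102. 125.]
side [266 156  27  23 512] [455. 309. 195.] [501. 345. 219.] [478. 327.] [43. 32.] 8.130520820617676 [164. 165. 167.]
side [331 183  13  13 139] [577. 306. 195.] [600. 325. 211.] [589. 315.] [21. 18.] 18.661901473999023 [23. 20. 26.]
side [207 184  23  28 544] [383. 209. 195.] [424. 258. 219.] [404. 234.] [31. 45.] 18.076210021972656 [ 44. 121.  61.]
side [  0 218   5  31 109] [ 40.  27. 195.] [ 82.  76. 210.] [64. 54.] [ 9. 65.] 40.03464126586914 [30. 25. 21.]
top [319 166  12  12 104] [579. 304. 198.] [601. 326. 211.] [589. 315.] [21. 21.] 43.72589111328125 [35. 35. 36.]
top [239 179  21  25 382] [532. 443. 197.] [578. 480. 219.] [556. 462.] [30. 42.] 76.33828735351562 [75. 47. 91.]
top [312 217  19  24 353] [457. 308. 212.] [500. 342. 219.] [479. 325.] [42. 30.] 7.5635600090026855 [118. 118. 120.]
top [358 255  27  23 390] [386. 209. 195.] [425. 256. 220.] [405. 232.] [30. 42.] 18.644533157348633 [41. 88. 51.]
top [309 273  26  23 389] [355. 304. 196.] [394. 350. 219.] [375. 328.] [30. 42.] 13.607523918151855 [113.  82.  97.]
```

View pics/topc.png

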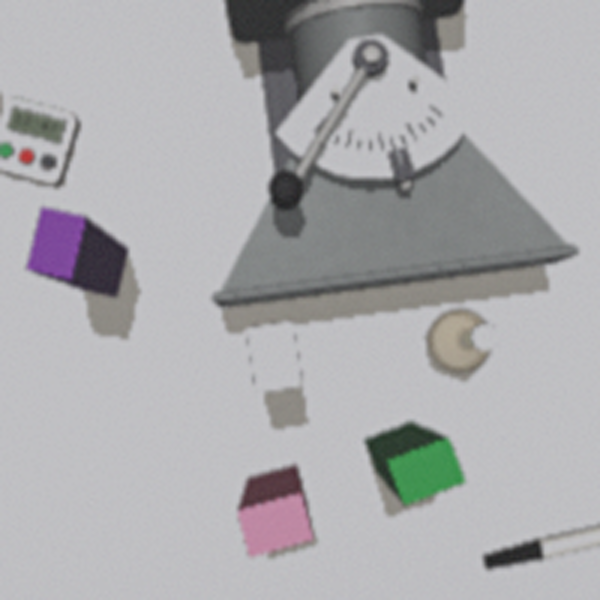

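View pics/sidec.png

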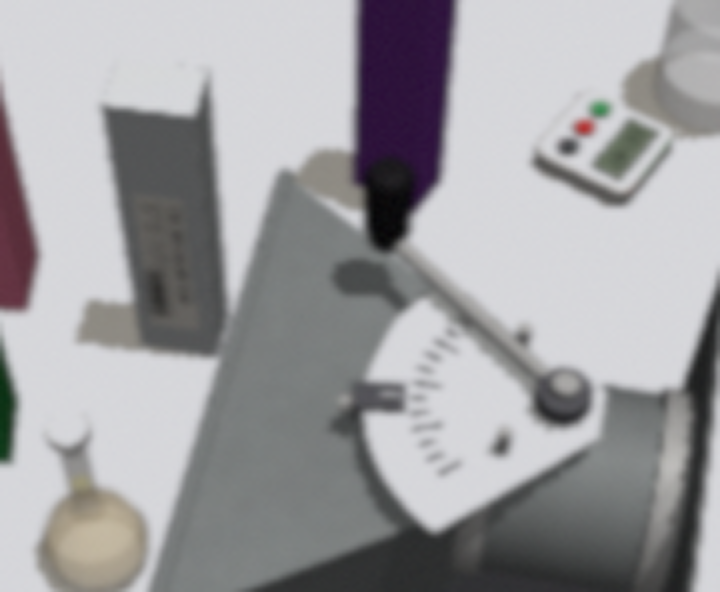

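The crops show the lever near shut, the tab at about (400,165) in the top crop, and an open landing strip to the carton's left: its nearest neighbour, the purple box, starts at x≥532. I'll pinch the carton's top across its 42 mm width and tilt it to +y under control.

```bash
cat >> h.py <<'E'
def cur():
    o=arm.get_obs(); return np.array(o["position"]),rot(o["ee_rot"])
def Rd(yaw,tilt=0):  # tool down, y along yaw deg; tilt deg carries the body to tool +x
    c,s=np.cos(np.radians(yaw)),np.sin(np.radians(yaw))
    return np.array([[-s,c,0],[c,s,0],[0,0,-1.]]).T@R.from_euler('y',-tilt,degrees=True).as_matrix()
def plan(calls,p=None,Q=None):
    """calls: lists of 5 (pos,R,grip); prints rows, chained over the rounded ends"""
    if p is None: p,Q=cur()
    for c in calls:
        out=[]
        for pos,T,g in c:
            s=np.round(Q.T@(np.array(pos)-p)/100,3); w=np.round(R.from_matrix(Q.T@T).as_rotvec()/np.pi,3)
            out.append([g,*(s+0).tolist(),*(w+0).tolist()])
        assert np.abs([r[1:] for r in out]).max()<=1,out
        print(sum(out,[])); p=p+Q@(s*100); Q=Q@R.from_rotvec(w*np.pi).as_matrix()
def seg(a,A,b,B,n):
    d=R.from_matrix(A.T@B).as_rotvec()
    return [(np.array(a)+(np.array(b)-a)*k/n, A@R.from_rotvec(d*k/n).as_matrix()) for k in range(1,n+1)]
E
cat > a.py <<'E'
from h import *
p,Q=cur(); G=Rd(7.7)
up=np.array([300,540,320.])
w=seg(p,Q,up,Q,3)
top=np.array([479,326,310.])
w+=seg(up,Q,top,G,9)
w+=[(top,G)]*3
rows=[(a,b,1) for a,b in w]
plan([rows[i:i+5] for i in range(0,15,5)])
E
python3 a.py
```

```text
Traceback (most recent call last):
  File "a.py", line 9, in <module>
    plan([rows[i:i+5] for i in range(0,15,5)])
    ~~~~^^^^^^^^^^^^^^^^^^^^^^^^^^^^^^^^^^^^^^
  File "h.py", line 26, in plan
    assert np.abs([r[1:] for r in out]).max()<=1,out
           ^^^^^^^^^^^^^^^^^^^^^^^^^^^^^^^^^^^^^
AssertionError: [[1, -0.215, -0.118, -0.297, 0.0, 0.0, 0.0], [1, -0.429, -0.236, -0.595, 0.0, 0.0, 0.0], [1, -0.644, -0.353, -0.892, 0.0, 0.0, 0.0], [1, -0.92, -0.494, -0.881, 0.0, 0.0, 0.037], [1, -1.196, -0.635, -0.87, 0.0, 0.0, 0.073]]
```

```bash
sed -i 's/top,G,9/top,G,14/; s/\*3$/*3/; s/range(0,15,5)/range(0,20,5)/' a.py; sed -i 's/up,Q,3)/up,Q,4)/; s/\[(top,G)\]\*3/[(top,G)]*2/' a.py; python3 a.py
```

```text
[1, -0.161, -0.088, -0.223, 0.0, 0.0, 0.0, 1, -0.322, -0.177, -0.446, 0.0, 0.0, 0.0, 1, -0.483, -0.265, -0.669, 0.0, 0.0, 0.0, 1, -0.644, -0.353, -0.892, 0.0, 0.0, 0.0, 1, -0.821, -0.444, -0.885, 0.0, 0.0, 0.023]
[1, -0.184, -0.077, 0.007, 0.0, 0.0, 0.024, 1, -0.367, -0.155, 0.015, 0.0, 0.0, 0.047, 1, -0.551, -0.232, 0.022, 0.0, 0.0, 0.071, 1, -0.735, -0.31, 0.029, 0.0, 0.0, 0.094, 1, -0.918, -0.387, 0.036, 0.0, 0.0, 0.118]
[1, -0.199, -0.006, 0.008, 0.0, 0.0, 0.023, 1, -0.399, -0.011, 0.015, 0.0, 0.0, 0.047, 1, -0.598, -0.017, 0.022, 0.0, 0.0, 0.07, 1, -0.797, -0.023, 0.029, 0.0, 0.0, 0.094, 1, -0.996, -0.028, 0.036, 0.0, 0.0, 0.117]
[1, -0.188, 0.066, 0.008, 0.0, 0.0, 0.024, 1, -0.376, 0.132, 0.015, 0.0, 0.0, 0.047, 1, -0.564, 0.199, 0.022, 0.0, 0.0, 0.071, 1, -0.564, 0.199, 0.022, 0.0, 0.0, 0.071, 1, -0.564, 0.199, 0.022, 0.0, 0.0, 0.071]
```

Emit:
{"op": "drive_tool", "data": {
  "increments": [1,-0.16,-0.09,-0.22,0,0,0,1,-0.32,-0.18,-0.45,0,0,0,1,-0.48,-0.265,-0.67,0,0,0,1,-0.64,-0.35,-0.89,0,0,0,1,-0.82,-0.445,-0.885,0,0,0.023]
}}

```text
clock: 0.72
position: [314.2, 524.5, 323.1]
ee_rot: [0.001, 0.236, 0.972, 0.002]
contact_force: [0.5, 0.7, -0.2]
gripper_width: 85.4
finger_force: 0.0
```

Emit:
{"op": "drive_tool", "data": {
  "increments": [1,-0.184,-0.077,0.007,0,0,0.024,1,-0.367,-0.155,0.015,0,0,0.047,1,-0.55,-0.232,0.022,0,0,0.071,1,-0.735,-0.31,0.03,0,0,0.094,1,-0.918,-0.387,0.036,0,0,0.118]
}}

```text
clock: 1.35
position: [377.5, 447.2, 317.5]
ee_rot: [0.0, 0.412, 0.911, 0.0]
contact_force: [-0.4, -0.4, -0.3]
gripper_width: 85.7
finger_force: 0.0
```

Emit:
{"op": "drive_tool", "data": {
  "increments": [1,-0.2,-0.006,0.008,0,0,0.023,1,-0.4,-0.011,0.015,0,0,0.047,1,-0.6,-0.017,0.022,0,0,0.07,1,-0.8,-0.023,0.03,0,0,0.094,1,-0.996,-0.028,0.036,0,0,0.117]
}}

```text
clock: 1.98
position: [441.4, 370.7, 313.9]
ee_rot: [0.0, 0.571, 0.821, 0.0]
contact_force: [0.8, 0.6, -0.0]
gripper_width: 85.4
finger_force: 0.0
```

Emit:
{"op": "drive_tool", "data": {
  "increments": [1,-0.188,0.066,0.008,0,0,0.024,1,-0.376,0.132,0.015,0,0,0.047,1,-0.564,0.199,0.022,0,0,0.071,1,-0.564,0.199,0.022,0,0,0.071,1,-0.564,0.199,0.022,0,0,0.071]
}}

```text
clock: 2.6
position: [478.9, 326.1, 311.1]
ee_rot: [0.0, 0.658, 0.753, 0.0]
contact_force: [0.6, 0.1, -0.4]
gripper_width: 85.4
finger_force: 0.0
```

```bash
cat > b.py <<'E'
from h import *
p,Q=cur(); G=Rd(7.7); t=np.array([479,325.5,176.])
w=[(a,b,1) for a,b in seg(p,Q,t,G,7)]
w=w[:5]+w[5:]+[(t,G,1)]+[(t,G,-1)]*7
plan([w[:5],w[5:10],w[10:15]])
E
python3 b.py
```

```text
[1, -0.001, 0.0, 0.193, 0.0, 0.0, 0.0, 1, -0.002, 0.0, 0.386, 0.0, 0.0, 0.0, 1, -0.003, 0.0, 0.579, 0.0, 0.0, 0.0, 1, -0.004, 0.0, 0.772, 0.0, 0.0, 0.0, 1, -0.005, 0.0, 0.965, 0.0, 0.0, 0.0]
[1, -0.001, -0.001, 0.193, 0.0, 0.0, 0.0, 1, -0.001, -0.001, 0.386, 0.0, 0.0, 0.0, 1, -0.001, -0.001, 0.386, 0.0, 0.0, 0.0, -1, -0.001, -0.001, 0.386, 0.0, 0.0, 0.0, -1, -0.001, -0.001, 0.386, 0.0, 0.0, 0.0]
[-1, 0.0, 0.0, 0.0, 0.0, 0.0, 0.0, -1, 0.0, 0.0, 0.0, 0.0, 0.0, 0.0, -1, 0.0, 0.0, 0.0, 0.0, 0.0, 0.0, -1, 0.0, 0.0, 0.0, 0.0, 0.0, 0.0, -1, 0.0, 0.0, 0.0, 0.0, 0.0, 0.0]
```

Emit:
{"op": "drive_tool", "data": {
  "increments": [1,0,0,0.19,0,0,0,1,0,0,0.39,0,0,0,1,0,0,0.58,0,0,0,1,0,0,0.77,0,0,0,1,-0.005,0,0.965,0,0,0]
}}

```text
clock: 3.22
position: [478.7, 326.3, 213.7]
ee_rot: [0.0, 0.657, 0.754, 0.0]
contact_force: [-0.3, -0.6, -0.1]
gripper_width: 85.6
finger_force: 0.0
```

Emit:
{"op": "drive_tool", "data": {
  "increments": [1,0,0,0.2,0,0,0,1,0,0,0.385,0,0,0,1,0,0,0.385,0,0,0,-1,0,0,0.385,0,0,0,-1,0,0,0.385,0,0,0]
}}

```text
clock: 3.85
position: [479.4, 326.1, 176.3]
ee_rot: [0.0, 0.658, 0.753, 0.001]
contact_force: [0.2, -0.2, 0.1]
gripper_width: 51.4
finger_force: 0.0
```

Emit:
{"op": "drive_tool", "data": {
  "increments": [-1,0,0,0,0,0,0,-1,0,0,0,0,0,0,-1,0,0,0,0,0,0,-1,0,0,0,0,0,0,-1,0,0,0,0,0,0]
}}

```text
clock: 4.47
position: [479.2, 325.9, 176.3]
ee_rot: [0.0, 0.658, 0.753, 0.0]
contact_force: [-3.8, -0.3, 7.3]
gripper_width: 41.3
finger_force: 60.1
```

```bash
cat > c.py <<'E'
from h import *
import sys
p,Q=cur(); a0,a1,n=map(float,sys.argv[1:4]); n=int(n)
L=Rd(7.7)[:,0]; E=np.array([479.2,325.9,0])+15*L
w=[]
for th in np.linspace(a0,a1,n+1)[1:]:
    t=np.radians(th); h=176.3+19-19
    w.append((E+L*(h*np.sin(t)-15*np.cos(t))+[0,0,h*np.cos(t)+15*np.sin(t)+2.5],Rd(7.7,th),-1))
plan([w[i:i+5] for i in range(0,n,5)]); print(arm.get_obs()["joints"].round(2))
E
python3 c.py 0 44 10
```

```text
[-1, 0.135, 0.0, -0.031, 0.0, -0.025, 0.0, -1, 0.271, 0.0, -0.027, 0.0, -0.049, 0.0, -1, 0.406, 0.0, -0.012, 0.0, -0.073, 0.0, -1, 0.54, 0.0, 0.013, 0.0, -0.098, 0.0, -1, 0.671, 0.0, 0.048, 0.0, -0.122, 0.0]
[-1, 0.136, 0.0, -0.006, 0.0, -0.025, 0.0, -1, 0.272, 0.0, -0.002, 0.0, -0.049, 0.0, -1, 0.407, 0.0, 0.013, 0.0, -0.074, 0.0, -1, 0.54, 0.0, 0.038, 0.0, -0.098, 0.0, -1, 0.671, 0.0, 0.073, 0.0, -0.123, 0.0]
[0.54 0.44 1.82 0.   0.88 0.41]
```

Emit:
{"op": "drive_tool", "data": {
  "increments": [-1,0.135,0,-0.03,0,-0.025,0,-1,0.27,0,-0.027,0,-0.049,0,-1,0.405,0,-0.012,0,-0.073,0,-1,0.54,0,0.013,0,-0.098,0,-1,0.67,0,0.048,0,-0.122,0]
}}

```text
clock: 5.1
position: [470.2, 392.9, 171.1]
ee_rot: [0.144, 0.646, 0.739, -0.126]
contact_force: [-0.3, -0.5, -1.9]
gripper_width: 41.3
finger_force: 60.8
```

Emit:
{"op": "drive_tool", "data": {
  "increments": [-1,0.136,0,-0.006,0,-0.025,0,-1,0.272,0,-0.002,0,-0.049,0,-1,0.407,0,0.013,0,-0.074,0,-1,0.54,0,0.038,0,-0.098,0,-1,0.67,0,0.073,0,-0.123,0]
}}

```text
clock: 5.72
position: [462.1, 451.8, 138.9]
ee_rot: [0.283, 0.61, 0.698, -0.247]
contact_force: [-0.4, -0.4, -1.6]
gripper_width: 41.2
finger_force: 60.8
```

```bash
python3 c.py 44 70 5
python3 - <<'E'
from h import *
im,d,P=cloud("side"); cv2.imwrite("pics/side1.png",im[...,::-1])
E
```

```text
[-1, 0.152, 0.0, -0.011, 0.0, -0.028, 0.0, -1, 0.312, 0.0, -0.003, 0.0, -0.057, 0.0, -1, 0.471, 0.0, 0.019, 0.0, -0.086, 0.0, -1, 0.628, 0.0, 0.056, 0.0, -0.115, 0.0, -1, 0.78, 0.0, 0.106, 0.0, -0.143, 0.0]
[ 0.99  0.92  1.24 -0.47  1.61  0.99]
```

View pics/side1.png

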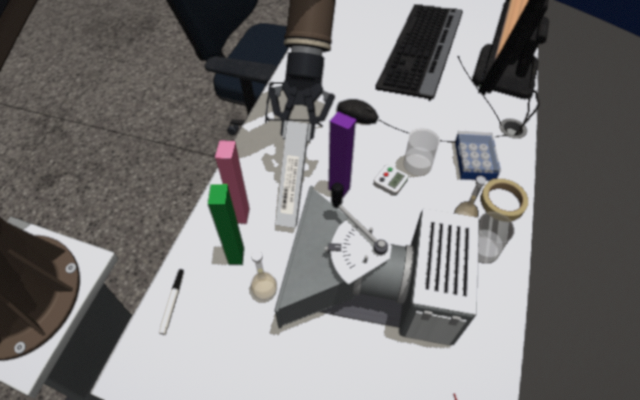

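The carton (upper end at (293,120), lower end at (287,225)) is held at about 44° and clear of everything. I'll continue the arc.

Emit:
{"op": "drive_tool", "data": {
  "increments": [-1,0.152,0,-0.011,0,-0.028,0,-1,0.312,0,-0.003,0,-0.057,0,-1,0.47,0,0.019,0,-0.086,0,-1,0.628,0,0.056,0,-0.115,0,-1,0.78,0,0.106,0,-0.143,0]
}}

```text
clock: 6.4
position: [455.6, 499.8, 76.6]
ee_rot: [0.432, 0.539, 0.617, -0.377]
contact_force: [1.1, -0.0, -1.4]
gripper_width: 41.3
finger_force: 61.9
```

```bash
python3 c.py 70 78 5
```

```text
[-1, 0.047, 0.001, -0.005, 0.0, -0.009, 0.0, -1, 0.096, 0.001, -0.007, 0.0, -0.018, 0.0, -1, 0.145, 0.001, -0.008, 0.0, -0.027, 0.0, -1, 0.195, 0.001, -0.007, 0.0, -0.036, 0.0, -1, 0.244, 0.001, -0.005, 0.0, -0.045, 0.0]
[ 1.09  1.32  0.81 -0.66  2.06  0.98]
```

Emit:
{"op": "drive_tool", "data": {
  "increments": [-1,0.047,0,-0.005,0,-0.009,0,-1,0.096,0,-0.007,0,-0.018,0,-1,0.145,0,-0.008,0,-0.027,0,-1,0.195,0,-0.007,0,-0.036,0,-1,0.244,0,-0.005,0,-0.045,0]
}}

```text
clock: 7.02
position: [454.6, 508.1, 54.3]
ee_rot: [0.474, 0.512, 0.585, -0.414]
contact_force: [-0.0, -0.1, -1.9]
gripper_width: 41.6
finger_force: 62.0
```

Emit:
{"op": "drive_tool", "data": {
  "increments": [1,0,0,0,0,0,0,1,0,0,0,0,0,0,1,0,0,0,0,0,0,1,0,0,0,0,0,0,1,0,0,0,0,0,0]
}}

```text
clock: 7.65
position: [454.5, 508.1, 54.5]
ee_rot: [0.474, 0.512, 0.585, -0.414]
contact_force: [-0.1, -0.3, 0.4]
gripper_width: 85.1
finger_force: 0.0
```

```bash
cat > e.py <<'E'
from h import *
p,Q=cur(); L=Rd(7.7)[:,0]
# retreat: along own axis back and up, untilting, then over to the knob
a=p+60*L+[0,0,50.]
w=seg(p,Q,a,Q,5)
b=np.array([470,540,290.]); w+=seg(a,Q,b,Rd(7.7,10),10)
print(p.round(1)); plan([[(x,y,1) for x,y in w[i:i+5]] for i in (0,5,10)])
E
python3 e.py
```

```text
[454.5 508.1  54.5]
[1, -0.073, 0.0, -0.138, 0.0, 0.0, 0.0, 1, -0.145, 0.0, -0.277, 0.0, 0.0, 0.0, 1, -0.218, 0.0, -0.415, 0.0, 0.0, 0.0, 1, -0.291, 0.0, -0.553, 0.0, 0.0, 0.0, 1, -0.363, 0.0, -0.691, 0.0, 0.0, 0.0]
[1, -0.188, 0.02, -0.009, 0.0, 0.038, 0.0, 1, -0.376, 0.039, -0.019, 0.0, 0.075, 0.0, 1, -0.564, 0.059, -0.028, 0.0, 0.113, 0.0, 1, -0.752, 0.079, -0.037, 0.0, 0.151, 0.0, 1, -0.939, 0.098, -0.046, 0.0, 0.189, 0.0]
[1, -0.151, 0.02, -0.113, 0.0, 0.037, 0.0, 1, -0.302, 0.04, -0.225, 0.0, 0.075, 0.0, 1, -0.452, 0.059, -0.338, 0.0, 0.113, 0.0, 1, -0.603, 0.079, -0.45, 0.0, 0.151, 0.0, 1, -0.753, 0.099, -0.563, 0.0, 0.188, 0.0]
```

Emit:
{"op": "drive_tool", "data": {
  "increments": [1,-0.07,0,-0.14,0,0,0,1,-0.145,0,-0.28,0,0,0,1,-0.22,0,-0.415,0,0,0,1,-0.29,0,-0.55,0,0,0,1,-0.363,0,-0.69,0,0,0]
}}

```text
clock: 8.28
position: [446.3, 567.7, 104.6]
ee_rot: [0.474, 0.512, 0.585, -0.414]
contact_force: [0.0, 0.6, -0.3]
gripper_width: 85.4
finger_force: 0.0
```

Emit:
{"op": "drive_tool", "data": {
  "increments": [1,-0.188,0.02,-0.009,0,0.038,0,1,-0.376,0.039,-0.019,0,0.075,0,1,-0.564,0.059,-0.028,0,0.113,0,1,-0.752,0.079,-0.037,0,0.151,0,1,-0.94,0.098,-0.046,0,0.189,0]
}}

```text
clock: 8.9
position: [458.1, 553.7, 198.1]
ee_rot: [0.28, 0.611, 0.699, -0.244]
contact_force: [0.5, -1.0, -0.5]
gripper_width: 85.7
finger_force: 0.0
```

Emit:
{"op": "drive_tool", "data": {
  "increments": [1,-0.15,0.02,-0.113,0,0.037,0,1,-0.3,0.04,-0.225,0,0.075,0,1,-0.45,0.06,-0.338,0,0.113,0,1,-0.6,0.08,-0.45,0,0.151,0,1,-0.753,0.1,-0.563,0,0.188,0]
}}

```text
clock: 9.52
position: [470.2, 539.8, 291.1]
ee_rot: [0.065, 0.656, 0.75, -0.056]
contact_force: [-0.5, -0.4, -0.4]
gripper_width: 85.4
finger_force: 0.0
```

Run:
```python
from h import *
im,d,P=cloud("side"); np.savez("side2.npz",im=im,d=d,P=P); A=im
im,d,P=cloud("top"); np.savez("top2.npz",im=im,d=d,P=P)
s=A[100:300,180:440]; t=im[90:290,230:430]
cv2.imwrite("pics/both2.png",np.hstack([cv2.resize(s,(450,346)),cv2.resize(t,(346,346))])[...,::-1])
# quadrant plate (bright, z~144), pivot cap, knob in both original views
for n in("side0","top0","side2","top2"):
    f=np.load(n+".npz");P=f["P"];g=f["im"].mean(2)
    near=lambda c,r:(np.hypot(P[...,0]-c[0],P[...,1]-c[1])<r)&(f["d"]>0)
    z=P[...,2]
    m=near((683,252),25)&(z>159); q=P[m]; print(n,"pivcap",cv2.minEnclosingCircle(q[:,:2].astype(np.float32)),z[m].max(),m.sum())
    m=near((589,315),25)&(z>200); q=P[m]; print(n,"knob",cv2.minEnclosingCircle(q[:,:2].astype(np.float32)),z[m].max(),m.sum())
    m=near((604,232),22)&(z>135)&(z<155)&(g<(110 if n[0]=="s" else 75)); q=P[m]
    print(n,"tab",q.mean(0).round(1),np.median(q,0).round(1),m.sum(),g[near((640,250),10)].mean())
```

```text
side0 pivcap ((677.8587036132812, 255.9641876220703), 18.5590763092041) 168.593465679755 166
side0 knob ((588.5708618164062, 315.8874816894531), 11.10197639465332) 210.76430222751708 117
side0 tab [605.9 232.1 147.2] [605.1 231.7 148.6] 76 214.01831501831498
top0 pivcap ((678.8729858398438, 255.16893005371094), 19.216354370117188) 169.92531656599135 113
top0 knob ((588.8301391601562, 314.378173828125), 10.991833686828613) 210.56359540792948 101
top0 tab [607.2 231.9 147.8] [606.7 231.4 148.4] 65 118.86567164179104
side2 pivcap ((677.924072265625, 255.54100036621094), 18.02034568786621) 169.13350800554485 167
side2 knob ((588.8795166015625, 316.93634033203125), 11.723875999450684) 209.8262331337943 117
side2 tab [605.9 232.  147.2] [604.7 231.5 148.4] 72 214.01465201465197
top2 pivcap ((678.3952026367188, 254.5255126953125), 19.31114959716797) 169.56807761658172 115
top2 knob ((589.3695068359375, 314.6369323730469), 11.24301815032959) 209.06536837014926 101
top2 tab [606.6 231.5 147.9] [606.7 231.1 148.5] 49 134.76811594202897
```

View pics/both2.png

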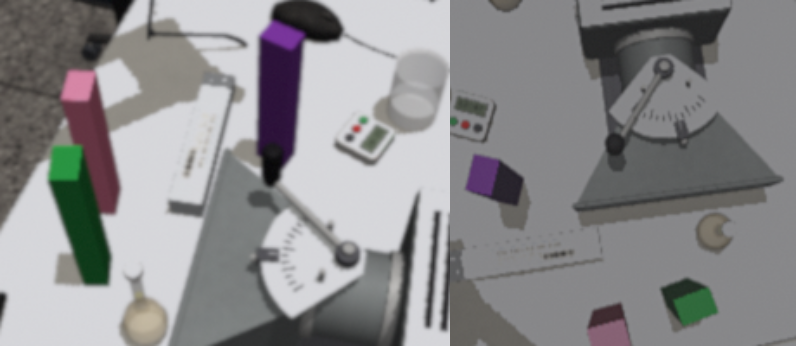

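The carton lies flat and clear at (200,150) in the left panel, with the flask upright at (145,320). Now I need an exact pivot, lever angle and tab angle.

```bash
cat > m.py <<'E'
from h import *
import sys
def meas(f,pv=None):
    P=f["P"];z=P[...,2];ok=f["d"]>0
    n=lambda c,r:(np.hypot(P[...,0]-c[0],P[...,1]-c[1])<r)&ok
    q=P[n((683,252),22)&(z>163.5)]; pv0=np.array(cv2.minEnclosingCircle(q[:,:2].astype(np.float32))[0])
    if pv is None: pv=pv0
    D=P[...,:2]-pv; r=np.hypot(D[...,0],D[...,1]); a=np.degrees(np.arctan2(D[...,1],-D[...,0]))
    rm=(r>30)&(r<95)&(z>152)&(z<164)&ok&(abs(a)<60)
    kn=(r>100)&(r<130)&(z>195)&ok&(abs(a)<70)
    k=np.array(cv2.minEnclosingCircle(P[kn][:,:2].astype(np.float32))[0])
    g=f["im"].mean(2); g=g/np.median(g[(r>30)&(r<70)&(abs(z-144)<4)])
    t=(r>68)&(r<82)&(z>143)&(z<151)&ok&(a>-40)&(a<-2)&(g<.72)&~cv2.dilate((z>151.5).astype(np.uint8),np.ones((3,3))).astype(bool)
    dk=k-pv
    print("pv",pv0.round(1),"rod",np.median(a[rm]).round(2),rm.sum(),"knob",k.round(1),np.hypot(*dk).round(1),np.degrees(np.arctan2(dk[1],-dk[0])).round(2),
      "tab",a[t].mean().round(2),a[t].min().round(1),a[t].max().round(1),r[t].mean().round(1),t.sum())
if __name__=="__main__":
    for pv in (None,np.array([683,252.])):
        for n in sys.argv[1:]: print(n); meas(np.load(n+".npz"),pv)
E
python3 m.py side0 top0 side2 top2
```

```text
side0
pv [683.9 252.9] rod 33.97 184 knob [588.6 315.9] 114.3 33.45 tab -14.06 -18.8 -7.8 74.3 51
top0
pv [687.  254.5] rod 30.04 131 knob [589.5 314.1] 114.2 31.47 tab -16.86 -21.1 -12.8 75.6 17
side2
pv [684.  253.6] rod 33.34 187 knob [589.2 316.7] 113.9 33.69 tab -14.69 -20.0 -8.1 74.1 57
top2
pv [681.7 253.6] rod 33.53 121 knob [589.4 314.6] 110.7 33.45 tab -16.49 -22.2 -11.4 75.8 37
side0
pv [683.9 252.9] rod 35.06 184 knob [588.6 315.9] 114.0 34.08 tab -13.49 -18.3 -7.3 75.1 51
top0
pv [687.  254.5] rod 34.16 130 knob [589.5 314.1] 112.2 33.62 tab -15.87 -20.4 -10.5 77.4 22
side2
pv [684.  253.6] rod 35.14 185 knob [589.2 316.7] 113.9 34.61 tab -13.65 -18.9 -7.0 74.2 55
top2
pv [681.7 253.6] rod 34.11 126 knob [589.4 314.6] 112.7 33.78 tab -15.03 -20.6 -9.9 75.7 36
```

```bash
cat > k.py <<'E'
from h import *
p,Q=cur(); K=Rd(56.7); a=np.array([589,315.2,270.]); b=a*[1,1,0]+[0,0,171.]
w=[(x,y,1) for x,y in seg(p,Q,a,K,13)]+[(a,K,1)]*2
w+=[(x,y,1) for x,y in seg(a,K,b,K,5)]+[(b,K,-1)]*5
plan([w[i:i+5] for i in range(0,25,5)])
E
python3 k.py
```

```text
[1, -0.177, 0.067, 0.049, -0.002, 0.004, -0.021, 1, -0.353, 0.133, 0.099, -0.003, 0.008, -0.042, 1, -0.53, 0.2, 0.148, -0.005, 0.012, -0.063, 1, -0.706, 0.267, 0.198, -0.007, 0.016, -0.084, 1, -0.883, 0.333, 0.247, -0.008, 0.02, -0.105]
[1, -0.191, 0.005, 0.039, -0.002, 0.004, -0.021, 1, -0.382, 0.009, 0.078, -0.004, 0.008, -0.042, 1, -0.573, 0.013, 0.116, -0.005, 0.011, -0.063, 1, -0.764, 0.018, 0.155, -0.007, 0.015, -0.084, 1, -0.955, 0.022, 0.194, -0.009, 0.019, -0.105]
[1, -0.184, -0.059, 0.026, -0.002, 0.004, -0.021, 1, -0.368, -0.118, 0.053, -0.003, 0.008, -0.042, 1, -0.552, -0.177, 0.08, -0.005, 0.012, -0.062, 1, -0.552, -0.177, 0.08, -0.005, 0.012, -0.062, 1, -0.552, -0.177, 0.08, -0.005, 0.012, -0.062]
[1, 0.0, 0.0, 0.198, 0.0, 0.0, 0.0, 1, 0.0, -0.001, 0.396, 0.0, 0.0, 0.0, 1, 0.0, -0.001, 0.594, 0.0, 0.0, 0.0, 1, 0.001, -0.001, 0.792, 0.0, 0.0, 0.0, 1, 0.001, -0.001, 0.99, 0.0, 0.0, 0.0]
[-1, 0.0, 0.0, 0.0, 0.0, 0.0, 0.0, -1, 0.0, 0.0, 0.0, 0.0, 0.0, 0.0, -1, 0.0, 0.0, 0.0, 0.0, 0.0, 0.0, -1, 0.0, 0.0, 0.0, 0.0, 0.0, 0.0, -1, 0.0, 0.0, 0.0, 0.0, 0.0, 0.0]
```

Emit:
{"op": "drive_tool", "data": {
  "increments": [1,-0.177,0.067,0.049,-0.002,0.004,-0.021,1,-0.353,0.133,0.099,-0.003,0.008,-0.042,1,-0.53,0.2,0.148,-0.005,0.012,-0.063,1,-0.706,0.267,0.198,-0.007,0.016,-0.084,1,-0.883,0.333,0.247,-0.008,0.02,-0.105]
}}

```text
clock: 10.25
position: [515.1, 453.6, 279.8]
ee_rot: [0.041, 0.523, 0.851, -0.039]
contact_force: [0.1, 0.1, 0.1]
gripper_width: 85.8
finger_force: 0.0
```

Emit:
{"op": "drive_tool", "data": {
  "increments": [1,-0.191,0.005,0.039,-0.002,0.004,-0.021,1,-0.382,0.009,0.078,-0.004,0.008,-0.042,1,-0.573,0.013,0.116,-0.005,0.011,-0.063,1,-0.764,0.018,0.155,-0.007,0.015,-0.084,1,-0.955,0.022,0.194,-0.009,0.019,-0.105]
}}

```text
clock: 10.88
position: [560.4, 367.8, 270.8]
ee_rot: [0.015, 0.376, 0.926, -0.018]
contact_force: [0.4, -0.1, -1.0]
gripper_width: 85.4
finger_force: 0.0
```

Emit:
{"op": "drive_tool", "data": {
  "increments": [1,-0.184,-0.059,0.026,-0.002,0.004,-0.021,1,-0.368,-0.118,0.053,-0.003,0.008,-0.042,1,-0.552,-0.177,0.08,-0.005,0.012,-0.062,1,-0.552,-0.177,0.08,-0.005,0.012,-0.062,1,-0.552,-0.177,0.08,-0.005,0.012,-0.062]
}}

```text
clock: 11.5
position: [587.4, 317.1, 266.0]
ee_rot: [-0.001, 0.286, 0.958, -0.004]
contact_force: [-0.3, 1.0, 0.4]
gripper_width: 85.9
finger_force: 0.0
```

Emit:
{"op": "drive_tool", "data": {
  "increments": [1,0,0,0.2,0,0,0,1,0,0,0.4,0,0,0,1,0,0,0.6,0,0,0,1,0,0,0.8,0,0,0,1,0,0,0.99,0,0,0]
}}

```text
clock: 12.12
position: [587.0, 316.8, 166.7]
ee_rot: [-0.0, 0.286, 0.958, -0.004]
contact_force: [0.4, -0.4, 0.2]
gripper_width: 85.2
finger_force: 0.0
```

Emit:
{"op": "drive_tool", "data": {
  "increments": [-1,0,0,0,0,0,0,-1,0,0,0,0,0,0,-1,0,0,0,0,0,0,-1,0,0,0,0,0,0,-1,0,0,0,0,0,0]
}}

```text
clock: 12.75
position: [587.9, 316.1, 168.6]
ee_rot: [0.0, 0.286, 0.958, -0.003]
contact_force: [-1.1, -0.9, 6.4]
gripper_width: 21.4
finger_force: 58.6
```

```bash
cat > l.py <<'E'
from h import *
import sys
a0,a1,n=map(float,sys.argv[1:4]); pv=np.array([684.2,253.2])
w=[]
for f in np.linspace(a0,a1,int(n)+1)[1:]:
    t=np.radians(f); w.append(([pv[0]-115*np.cos(t),pv[1]+115*np.sin(t),169.],Rd(90-f),-1))
while len(w)%5: w.append(w[-1])
plan([w[i:i+5] for i in range(0,len(w),5)])
E
python3 l.py 33.2 -14.8 13
```

```text
[-1, -0.003, -0.074, -0.004, -0.002, 0.001, -0.021, -1, -0.01, -0.147, -0.003, -0.002, 0.001, -0.041, -1, -0.022, -0.22, -0.003, -0.002, 0.0, -0.062, -1, -0.039, -0.293, -0.002, -0.002, 0.0, -0.082, -1, -0.06, -0.364, -0.002, -0.002, 0.0, -0.103]
[-1, -0.002, -0.074, 0.0, 0.0, 0.0, -0.02, -1, -0.009, -0.147, 0.0, 0.0, 0.0, -0.041, -1, -0.021, -0.221, 0.0, 0.0, 0.0, -0.061, -1, -0.038, -0.293, 0.0, 0.0, 0.0, -0.082, -1, -0.059, -0.364, 0.0, 0.0, 0.0, -0.102]
[-1, -0.002, -0.074, 0.0, 0.0, 0.0, -0.021, -1, -0.01, -0.148, 0.0, 0.0, 0.0, -0.041, -1, -0.022, -0.221, 0.0, 0.0, 0.0, -0.062, -1, -0.022, -0.221, 0.0, 0.0, 0.0, -0.062, -1, -0.022, -0.221, 0.0, 0.0, 0.0, -0.062]
```

Emit:
{"op": "drive_tool", "data": {
  "increments": [-1,-0.003,-0.074,-0.004,0,0,-0.021,-1,-0.01,-0.147,-0.003,0,0,-0.041,-1,-0.022,-0.22,-0.003,0,0,-0.062,-1,-0.039,-0.293,-0.002,0,0,-0.082,-1,-0.06,-0.364,-0.002,0,0,-0.103]
}}

```text
clock: 13.38
position: [573.0, 282.2, 168.6]
ee_rot: [-0.0, 0.127, 0.992, -0.003]
contact_force: [2.1, 0.2, 0.2]
gripper_width: 21.2
finger_force: 58.8
```

Emit:
{"op": "drive_tool", "data": {
  "increments": [-1,-0.002,-0.074,0,0,0,-0.02,-1,-0.009,-0.147,0,0,0,-0.041,-1,-0.021,-0.221,0,0,0,-0.061,-1,-0.038,-0.293,0,0,0,-0.082,-1,-0.059,-0.364,0,0,0,-0.102]
}}

```text
clock: 14.0
position: [569.6, 245.4, 168.7]
ee_rot: [-0.001, -0.033, 0.999, -0.003]
contact_force: [2.4, 1.8, -4.6]
gripper_width: 20.7
finger_force: 58.7
```

```bash
python3 - <<'E'
from h import *
p,_=cur(); D=p[:2]-[684.2,253.2]; print(p.round(1),np.hypot(*D),np.degrees(np.arctan2(D[1],-D[0])),arm.get_obs()["contact_force"])
E
python3 l.py -3.72 -14.8 4
```

```text
[569.6 245.4 168.7] 114.88980809477788 -3.885463185981654 [ 2.36615726  1.75238405 -4.60856289]
[-1, 0.0, -0.052, -0.003, -0.002, -0.001, -0.015, -1, -0.004, -0.108, -0.003, -0.002, -0.001, -0.031, -1, -0.011, -0.163, -0.002, -0.002, -0.001, -0.046, -1, -0.02, -0.218, -0.002, -0.002, -0.001, -0.061, -1, -0.02, -0.218, -0.002, -0.002, -0.001, -0.061]
```

Pivot confirmed by the constant radius. Finish the arc, release and rise.

Emit:
{"op": "drive_tool", "data": {
  "increments": [-1,0,-0.052,0,0,0,-0.015,-1,-0.004,-0.108,0,0,0,-0.031,-1,-0.011,-0.163,0,0,0,-0.046,-1,-0.02,-0.218,0,0,0,-0.061,-1,-0.02,-0.218,0,0,0,-0.061]
}}

```text
clock: 14.62
position: [573.2, 223.7, 168.7]
ee_rot: [-0.001, -0.127, 0.992, -0.003]
contact_force: [5.5, 0.7, -6.3]
gripper_width: 21.3
finger_force: 59.0
```

Emit:
{"op": "drive_tool", "data": {
  "increments": [1,0,0,0,0,0,0,1,0,0,0,0,0,0,1,0,0,0,0,0,0,1,0,0,0,0,0,0,1,0,0,0,0,0,0]
}}

```text
clock: 15.25
position: [572.4, 223.8, 168.4]
ee_rot: [-0.002, -0.127, 0.992, -0.003]
contact_force: [0.0, 0.2, 0.5]
gripper_width: 84.9
finger_force: 0.0
```

Emit:
{"op": "drive_tool", "data": {
  "increments": [1,0,0,-0.2,0,0,0,1,0,0,-0.4,0,0,0,1,0,0,-0.6,0,0,0,1,0,0,-0.8,0,0,0,1,0,0,-1,0,0,0]
}}

```text
clock: 15.88
position: [572.6, 224.5, 269.1]
ee_rot: [-0.002, -0.127, 0.992, -0.003]
contact_force: [0.5, -0.8, -0.1]
gripper_width: 85.6
finger_force: 0.0
```

```bash
python3 - <<'E'
from h import *
for n in("side","top"):
    im,d,P=cloud(n); np.savez(n+"3.npz",im=im,d=d,P=P)
    if n=="side": A=im
cv2.imwrite("pics/both3.png",np.hstack([cv2.resize(A[190:290,290:410],(480,400),interpolation=2),cv2.resize(im[110:190,310:390],(320,400),interpolation=2)])[...,::-1])
E
python3 m.py side3 top3
```

```text
side3
pv [684.1 253.7] rod -15.63 214 knob [598.7 195.8] 103.2 -34.14 tab -17.52 -19.1 -15.6 74.6 24
top3
  return _methods._mean(a, axis=axis, dtype=dtype,
  ret = ret.dtype.type(ret / rcount)
m.py:16: RuntimeWarning: Mean of empty slice.
  "tab",a[t].mean().round(2),a[t].min().round(1),a[t].max().round(1),r[t].mean().round(1),t.sum())
Traceback (most recent call last):
  File "m.py", line 19, in <module>
    for n in sys.argv[1:]: print(n); meas(np.load(n+".npz"),pv)
                                     ~~~~^^^^^^^^^^^^^^^^^^^^^^
  File "m.py", line 16, in meas
    "tab",a[t].mean().round(2),a[t].min().round(1),a[t].max().round(1),r[t].mean().round(1),t.sum())
                               ~~~~~~~~^^
ValueError: zero-size array to reduction operation minimum which has no identity
```

View pics/both3.png

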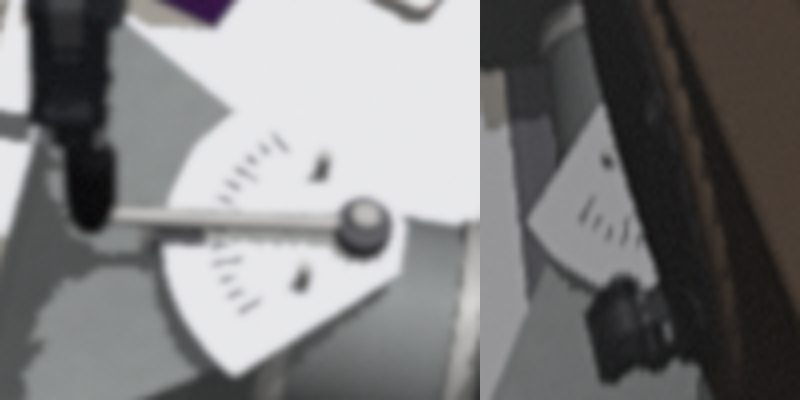

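The rod is over or near the tab, but the arm hides the top view. I'll move aside and measure.

Emit:
{"op": "drive_tool", "data": {
  "increments": [1,0.04,0.2,-0.04,0,0,0,1,0.08,0.4,-0.08,0,0,0,1,0.12,0.6,-0.12,0,0,0,1,0.16,0.8,-0.16,0,0,0,1,0.2,1,-0.2,0,0,0]
}}

```text
clock: 16.6
position: [527.4, 317.8, 288.1]
ee_rot: [-0.002, -0.128, 0.992, -0.003]
contact_force: [0.3, 0.2, -0.2]
gripper_width: 85.4
finger_force: 0.0
```

Emit:
{"op": "drive_tool", "data": {
  "increments": [1,0.04,0.2,0,0,0,0,1,0.08,0.4,0,0,0,0,1,0.12,0.6,0,0,0,0,1,0.16,0.8,0,0,0,0,1,0.2,1,0,0,0,0]
}}

```text
clock: 17.23
position: [482.9, 409.2, 287.4]
ee_rot: [-0.002, -0.127, 0.992, -0.003]
contact_force: [-0.3, -0.1, -0.1]
gripper_width: 85.3
finger_force: 0.0
```

```bash
cat > v.py <<'E'
from h import *
import sys
# orthorectify quadrant onto a plane at height z, about pivot
def ortho(im,i,z,pv=(684.2,253.2),k=3):
    y,x=np.mgrid[-45:65:1/k,-110:0:1/k]   # rows: y, cols: x
    W=np.stack([pv[0]+x,pv[1]+y,np.full_like(x,z)],-1).reshape(-1,3)
    A=rot(i["attitude"]).T; rv=cv2.Rodrigues(A)[0]; t=-A@np.array(i["eye"])
    q=cv2.projectPoints(W,rv,t,np.array(i["intrinsics"],float),np.array(i["dist"],float))[0].reshape(*x.shape,2).astype(np.float32)
    return cv2.remap(im,q[...,0],q[...,1],cv2.INTER_CUBIC)
if __name__=="__main__":
    T=[]
    for n in("side","top"):
        im,d,P=cloud(n); np.savez(n+"4.npz",im=im,d=d,P=P); i=arm.camera_info(n)
        a=ortho(np.load(n+"0.npz")["im"],i,148); b=ortho(im,i,156)
        if n=="top": a,b=[np.clip(v*1.7,0,255).astype(np.uint8) for v in(a,b)]
        T.append(np.hstack([a,b]))
    cv2.imwrite("pics/ortho.png",cv2.resize(np.vstack(T),(600,600))[...,::-1])
E
python3 v.py; sed -i 's/print("pv"/print(t.sum()) if t.sum()<1 else print("pv"/' m.py; python3 m.py side4 top4
```

```text
side4
pv [684.3 254.4] rod -16.03 217 knob [574.3 224.2] 114.1 -15.37 tab -18.26 -20.4 -16.1 74.8 28
top4
pv [685.3 253.6] rod -16.18 133 knob [574.5 222.2] 115.2 -15.84 tab -11.55 -12.0 -10.9 76.5 6
side4
pv [684.3 254.4] rod -14.23 216 knob [574.3 224.2] 112.2 -14.36 tab -16.75 -18.9 -14.6 74.8 28
top4
pv [685.3 253.6] rod -15.21 132 knob [574.5 222.2] 112.5 -15.35 tab -10.74 -11.7 -10.0 75.9 8
```

View pics/ortho.png

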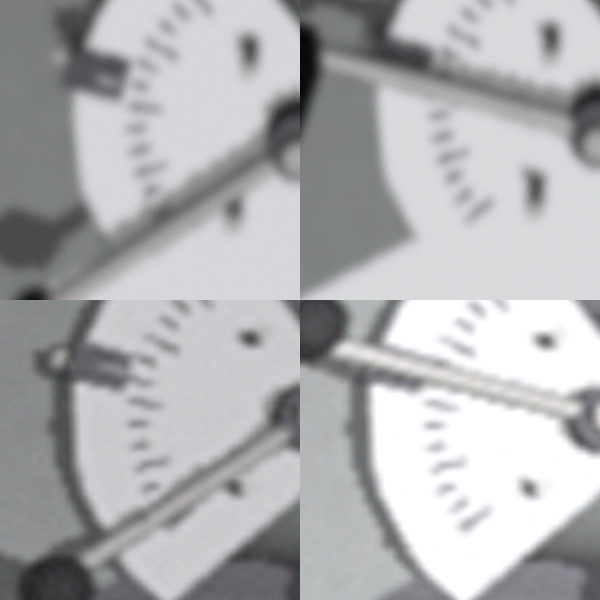

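Run:
```python
from h import *
from v import ortho
k=3
for n in("side","top"):
    i=arm.camera_info(n); F0=np.load(n+"0.npz")["im"];F2=np.load(n+"2.npz")["im"];F4=np.load(n+"4.npz")["im"]
    a=(ortho(F0,i,148).astype(float)+ortho(F2,i,148)).mean(2)/2
    b=ortho(F4,i,156).mean(2).astype(float); c=ortho(F2,i,156).mean(2).astype(float)
    y,x=np.mgrid[-45:65:1/k,-110:0:1/k]; r=np.hypot(x,y); s=np.degrees(np.arctan2(y,-x))
    bins=np.arange(-30,2,1.)
    pr=lambda m,lo,hi:[int(m[(r>lo)&(r<hi)&(abs(s-t)<.6)].mean()) for t in bins]
    print(n); print(bins.astype(int).tolist()); print("tab",pr(a,68,82)); print("rod@tab",pr(b,68,82)); print("rod out",pr(b,88,98)); print("no rod out",pr(c,88,98)); print("rod in",pr(b,35,55)); print("norod in",pr(c,35,55))
```

```text
side
[-30, -29, -28, -27, -26, -25, -24, -23, -22, -21, -20, -19, -18, -17, -16, -15, -14, -13, -12, -11, -10, -9, -8, -7, -6, -5, -4, -3, -2, -1, 0, 1]
tab [213, 213, 214, 214, 214, 214, 213, 211, 205, 187, 159, 125, 98, 86, 84, 90, 99, 108, 110, 106, 106, 119, 146, 175, 196, 207, 212, 213, 213, 213, 213, 213]
rod@tab [217, 217, 217, 216, 212, 200, 176, 144, 111, 88, 73, 65, 63, 72, 92, 117, 141, 158, 168, 174, 181, 192, 204, 210, 213, 213, 213, 212, 212, 212, 212, 211]
rod out [83, 80, 77, 75, 73, 74, 79, 86, 94, 99, 103, 106, 103, 99, 103, 123, 148, 164, 163, 148, 132, 125, 125, 126, 127, 128, 128, 128, 128, 127, 128, 128]
no rod out [81, 78, 76, 75, 74, 75, 80, 88, 97, 108, 119, 129, 132, 129, 123, 119, 119, 119, 120, 121, 123, 123, 124, 124, 125, 126, 126, 126, 126, 126, 125, 126]
rod in [208, 206, 202, 197, 188, 178, 168, 158, 149, 141, 134, 126, 120, 118, 120, 127, 137, 148, 158, 166, 171, 174, 178, 183, 190, 197, 203, 208, 211, 214, 215, 216]
norod in [211, 213, 214, 215, 215, 215, 215, 215, 215, 215, 215, 215, 215, 215, 215, 214, 213, 210, 207, 205, 205, 208, 210, 213, 214, 
[... 424 characters left out ...]
 114, 91, 74, 72, 83, 106, 131, 148, 153, 153, 152, 152, 151, 151, 151, 151, 151]
rod out [76, 89, 94, 95, 93, 94, 93, 92, 93, 92, 90, 94, 111, 129, 131, 115, 89, 70, 62, 61, 67, 78, 86, 88, 88, 89, 90, 91, 90, 87, 85, 82]
no rod out [67, 77, 82, 83, 81, 82, 81, 81, 82, 82, 81, 81, 77, 75, 80, 83, 82, 75, 62, 54, 58, 69, 75, 77, 78, 79, 80, 80, 79, 77, 75, 72]
rod in [148, 146, 146, 146, 147, 145, 140, 133, 127, 123, 124, 126, 129, 127, 121, 114, 109, 111, 120, 133, 143, 149, 150, 149, 148, 148, 150, 151, 151, 151, 151, 151]
norod in [132, 131, 130, 131, 133, 135, 135, 135, 135, 135, 135, 135, 135, 135, 135, 135, 135, 135, 135, 135, 135, 135, 134, 132, 131, 132, 134, 135, 135, 135, 135, 135]
```

In both views the rod is within about 0.4 mm of the tab's middle line. I'll do one last numeric check of the carton, flask and tab against the start, then hand in.

Run:
```python
from h import *
for n in("side0","side4"):
    P=np.load(n+".npz")["P"]; z=P[...,2]
    m=(abs(P[...,0]-490)<30)&(abs(P[...,1]-173)<30)&(z>20); print(n,"flask",P[m].mean(0).round(1),z[m].max().round())
P=np.load("side2.npz")["P"]; z=P[...,2]
m=(P[...,0]>425)&(P[...,0]<500)&(P[...,1]>335)&(P[...,1]<570)&(z>20)&(z<50)
r=cv2.minAreaRect(P[m][:,:2].astype(np.float32)); print("carton",r,np.percentile(z[m],[5,50,95]))
print(arm.get_obs()["clock"]); print(arm.sign_off())
```

```text
side0 flask [492.1 174.7  65.2] 145.0
side4 flask [492.1 174.8  65.3] 143.0
carton ((463.1825256347656, 446.2431945800781), (42.719879150390625, 216.38583374023438), 7.466401100158691) [26.64689696 31.33532101 33.79924024]
17.325
the job is handed in; nothing more can be done
None
```

The job is handed in at 17.3 s: the carton lies flat on a broad face to the left, the flask hasn't moved, and the lever is released within about 0.4 mm of the tab's middle line by the camera images; the tab was never touched, though I didn't re-measure its position at the end.

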